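# Hold the glass reference cell in the light path of the optical key gauge

## Task

To check the optical gauge, first push its open lamp-housing door shut until it snaps home on its catch. Then take the glass cell from the rack, gripping only its two broad frosted faces and never touching the clear windows on its narrow ends, and hold it upright and centred in the gap between the two lenses, one window facing each lens. Finish while still holding it there, steady and clear of the gauge, with the door still shut and everything else on the bench left in place.

Things in the scene. Friction and masses are not known exactly. Their poses are not given: they have to be found in the camera images.
- gauge: Optical gauge, fixed. Origin on the bench under mid-gap; z up, y along the light path to the lamp housing, -x front looks to the robot. Mm in its frame: steel base x -65..65, y -155..245, 20 high; lamp housing (grey box, door in its front) x -60..60, y 70..225, top z 140; receiver head (grey and blue block) x -45..45, y -145..-70, top z 135. The gap between them is open above and to both sides.
- beam_mid (a point): Middle of the light path: on the axis of the two black lens tubes (36 mm across, jutting 15 mm into the gap from housing and receiver), halfway between the lens faces, which are 110 mm apart (55 mm either way along y); 105 mm above the bench, with only the 20 mm base plate below. Axes as the gauge: y along the light path, z up.
- lamp_door (a joint): Door angle, rad: 0 = shut on the catch, grows as the free edge swings out to the robot (starts 0.45 to 0.85). Grey panel 153 wide, 8 thick, 26 to 138 mm above the bench; vertical hinge at the housing's +y edge, free edge by the gap. Swings freely, stays put; a spring catch resists from 0.12 rad (about 4 N at the edge), then snaps it to 0 below 0.05. Knob 16 mm long near the free edge, 51 mm up.
- door_edge (a point): Point on the door: top corner of its outer (robot-side) face, 3 mm from the free edge, 150 mm from the hinge line, 138 mm above the bench. Turns with the door (in its axes +y points to the hinge, -x out of the outer face).
- door_hinge (a point): Point on the hinge line at the height of the door's top edge, 138 mm above the bench; at x = -60, y = 225 mm in the gauge's frame. The line is in the plane of the door's inner face, the outer face is 8 mm in front of it. Axes as door_edge.
- cell: Glass cell, a loose upright block 34 x 14 x 55 mm, about 60 g. Origin at the centre of its underside; z up. The two broad faces (normal to its y, 14 mm apart, 30 mm wide) are frosted: grip these. The narrow ends (normal to its x) are the clear windows. It stands 12 mm deep, 1 mm loose all round, in the rack's rectangular pocket and comes straight up; its top is 65 mm above the bench.
- cell_mid (a point): Centre of the glass cell, 27.5 mm above its underside; axes as the cell.
- window_a: Clear window plate on the cell's +x end, 2 mm thick, 10 mm wide, 51 mm high; set in 2 mm from the planes of the frosted faces; origin at its centre. Not to be touched.
- window_b: The same on the cell's -x end. Not to be touched.
- rack: Aluminium rack fixed to the bench, 110 x 60 x 22 mm (its x, y, z), origin at the centre of its underside. Pocket of the cell at its x = -28 mm, hole with the gauge pin at x = +36 mm; the cell's long side lies along the rack's x.
- gauge_pin: Loose round steel pin, 12 mm across, 45 mm long, upright in the rack, top 55 mm above the bench; origin at its underside. Leave alone.
- padlock: Brass padlock standing upright, 22 x 44 mm, 70 mm high. Leave alone.
- lock_cylinder: Brass door-lock cylinder, 60 x 17 mm, 31 mm high. Leave alone.
- oil_bottle: White plastic bottle, 48 mm across, 140 mm high, left of the lamp housing door. Leave alone.
- screwdriver: Screwdriver lying on the bench, 190 mm long. Leave alone.

How it is judged:
On the way, in this order (a step that is already met when the one before it is completed fails the run):
1. the lamp door is shut on its catch while the cell is still in its rack (value of joint lamp_door below 0.03 rad and horizontal distance between cell and rack below 0.04 m and height (world z) of cell below 0.025 m), for 0.2 s.
2. the cell is lifted clear of the rack by its frosted faces (contact force between the fingers and cell above 2 N and height (world z) of cell above 0.035 m), for 0.1 s.
At the end, for the whole second after the job is handed in: Door seated (under 0.03 rad). Cell gripped (over 2 N), still (under 20 mm/s), clear of the gauge; its centre within 6 mm of the lens axis sideways, 8 mm in height, 20 mm of mid-gap along it; upright and windows facing the lenses within 0.12 rad (value of joint lamp_door below 0.03 rad and x of cell_mid in the frame of beam_mid between -0.006 and 0.006 m and y of cell_mid in the frame of beam_mid between -0.02 and 0.02 m and z of cell_mid in the frame of beam_mid between -0.008 and 0.008 m and angle between the x axis of cell and the y axis of beam_mid, either way round below 0.12 rad and angle between cell's own z axis and vertical below 0.12 rad and contact force between the fingers and cell above 2 N and contact force between cell and gauge below 0.1 N and linear speed of cell below 0.02 m/s); the arm keeps its last pose, push and grip.
It fails at once if a clear window is touched by the gripper (contact force between any of the fingers, the arm and window_a above 0.3 N or contact force between any of the fingers, the arm and window_b above 0.3 N).
It fails at once if something else on the bench is disturbed (moved over 30 mm) (distance of any of gauge_pin, padlock, lock_cylinder, oil_bottle, screwdriver from where it was at the start of the episode above 0.03 m).
It also fails if it takes over 58 s, if anything falls off the work surface, if the arm or the gripper's body presses on something with over 40 N, if the wrist force passes 120 N, or if a joint passes its speed limit or range.

## Robot

A 7-joint arm with a two-finger parallel gripper is mounted at the origin on the work surface. World frame = base frame: x ahead of the robot, y to its left, z up, the work surface at z = 0. Lengths are in m, angles in rad, forces in N, time in s.
With the tool pointing down it reaches from about 0.4 to 0.9 m from the base axis. Payload 5.6 kg.
Tool frame: the origin (TCP) lies on the centre line of the jaws, within the pads' length; the fingertips stand 22 mm ahead of it and the grasp point (between the pads) lies 3 mm ahead of it; z points along the fingers, y is the line along which they close (so a half turn about z gives the same grasp; the last joint's range is limited). The gripper opens to 92 mm and grips with 3 to 60 N. Pads are 20 mm wide; open, the fingers measure 128 mm over their backs; the gripper's body (75 mm by 189 mm) begins 69 mm behind the grasp point.
Start: joints at [1.065, 0.468, -0.012, 1.603, 0.006, 1.071, -0.056], TCP at [0.29, -0.582, 0.237] pointing down, gripper open.
Joint ranges: [-2.53, 2.53], [-0.31, 2.02], [-1.57, 1.55], [0.28, 2.44], [-1.29, 4.43], [0.15, 1.84], [-2.92, 2.92]. Speed limits (rad/s): [2.57, 2.57, 3.14, 3.14, 3.14, 3.14, 3.14].

## Interface

Orientations are given as a 3x3 rotation matrix whose columns are the frame's x, y, z axes.
In Python, from workcell import arm gives the robot as it stands.
- The arm moves only by the tool jog_arm, never from a script. Its argument "rows" is a list of rows, each an object of numbers: "ax", "ay", "az": the turn, a rotation vector about the world's x, y, z in degrees; "x", "y", "z": the shift along the world's x, y, z in m; "hand": the opening, from 0 (shut) to 1 (fully open). In form: [{"ax": .., "ay": .., "az": .., "x": .., "y": .., "z": .., "hand": ..}, ...]. A call has 1 to 12 rows; each row shifts and turns the commanded pose from where the row before left it; what a row does not reach is not made up. A row lasts 1/12 s, in which the tool goes at most 41.7 mm and 7.16 degrees, less where a joint would pass 70% of its speed; a pose out of reach is approached as far as the arm can. A call with a gripper value outside its range is refused whole. The fingers move at their own pace and stop on an object; "force" is the grip in N (left out, the last holds). Time passes only in rows, so rows that do not move let the fingers close. It gives the time, the measured TCP pose, the force, the opening and the grip force at its end, in the units of the state.
- arm.get_obs(): the state, without advancing time (a new reading comes with each control period).
- arm.read_camera(name): name is "side" or "top" or "wrist"; returns a dict with "pixels" (400x640x3 uint8, red, green, blue), "fx", "fy", "cx", "cy" (pixels), "world_from_camera" (4x4, takes a point from camera to world coordinates); the wrist camera has in their place "mount" (4x4, takes a point from camera to tool coordinates, whose origin is the TCP and whose axes are the flange's). Camera axes: x right, y down, z forward; pixel columns grow to the right and rows downward; lengths in m; the calibration is good to about 2 mm. The wrist camera is an equidistant fisheye: a pixel r from the principal point sees the ray r / f radians off the axis. A picture is of the moment at which its call begins: read the wrist's pose just before it. There is no depth.
- arm.sign_off(): hands the job in; it is judged then, once.
The state is a dict: "time_s": time; "joint_pos": joint angles; "joint_velocities": joint speeds; "tau": joint torques, N m; "position": TCP position; "eef_rot": TCP orientation; "ft_force": force on the tool from outside, world axes, zero at the start; "torque": the same for the moment, N m; "grip_width": opening from 0.0 (shut) to 1.0 (fully open); "gripper_force": force on a finger pad.
Only numpy, scipy, OpenCV 4.12 (cv2) and the standard library are available. Lean on these libraries where they do the work, as an engineer would, in place of code of your own. Each camera call takes 0.05 s, during which the arm holds its last target. There are 200 camera calls.

## Working session

There is one attempt and no reset: what is moved stays moved. The work goes in short steps, Python scripts to look and compute and a tool call to move; the robot and the scene stay as the last step left them, time stands still between calls to the robot, and variables do not carry over. Pictures are saved under pics/ and viewed, at most 10 in all, crops included, and the job is handed in when it is done.

Besides the shell and the picture viewer there is one more tool, called after "Call:" as a command line: name --argument value ..., lists and objects as JSON in quotes. jog_arm: Moves the arm, as the interface text tells. Its arguments: {"type":"object","properties":{"rows":{"type":"array"},"force":{"type":"number"}},"required":["rows"]}

```bash
mkdir -p pics
cat > h.py <<'E'
from workcell import arm
import numpy as np, cv2
def snap(n,f):
    c=arm.read_camera(n); cv2.imwrite(f'pics/{f}.png',c['pixels'][:,:,::-1])
    np.savez(f'pics/{f}.npz',**{k:v for k,v in c.items()}); return c
E
python3 - <<'E'
from h import *
for n in('top','side'):
    c=snap(n,n+'0'); print(c['fx'],c['fy'],c['cx'],c['cy']); print(np.round(c['world_from_camera'],4))
print(arm.get_obs())
E
```

```text
426.46850223415703 426.46850223415703 322.1136830637058 199.50787544785388
[[ 0.0182 -0.989   0.1465  0.3644]
 [-0.9997 -0.0158  0.0177  0.0083]
 [-0.0152 -0.1468 -0.989   1.0958]
 [ 0.      0.      0.      1.    ]]
487.9833793198189 487.9833793198189 317.14334327738794 202.62347622680548
[[-0.8714 -0.3824  0.3072  0.1808]
 [-0.4905  0.6834 -0.5407  0.5965]
 [-0.0031 -0.6219 -0.7831  0.9575]
 [ 0.      0.      0.      1.    ]]
{'time_s': 0.1, 'joint_pos': array([ 1.06498101,  0.46826627, -0.01163963,  1.60351771,  0.00595772,
        1.07143966, -0.0563198 ]), 'joint_velocities': array([ 1.68991517e-03, -4.81233276e-03, -4.98292490e-04, -4.79940353e-03,
       -5.86508286e-04,  8.61811751e-05, -2.34855774e-04]), 'tau': array([ 4.60115243e-04, -5.21646631e+01, -1.25760984e-02, -2.44368696e+01,
       -5.67457115e-02,  1.40143439e-02,  8.17796604e-05]), 'position': array([ 0.28995441, -0.58118827,  0.23575614]), 'eef_rot': array([[ 8.94831098e-01,  4.46404207e-01, -7.67764221e-04],
       [ 4.46404863e-01, -8.94830006e-01,  1.39963844e-03],
       [-6.22139749e-05, -1.59517368e-03, -9.99998726e-01]]), 'ft_force': array([-0.03025916, -0.35314348,  0.14520837]), 'torque': array([-0.05191113,  0.00816324,  0.04974448]), 'gripper_force': 0.0, 'grip_width': 1.000349543148353}
```

View pics/top0.png

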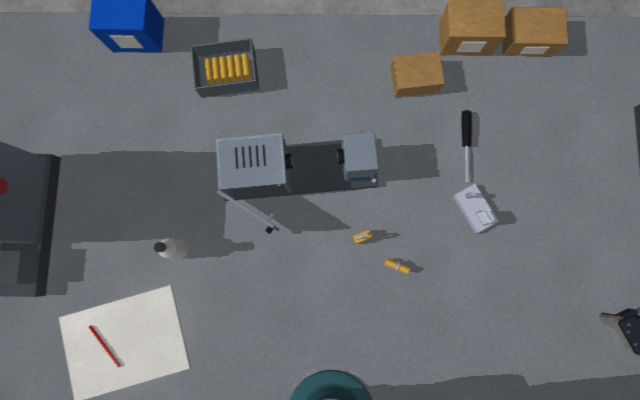

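View pics/side0.png

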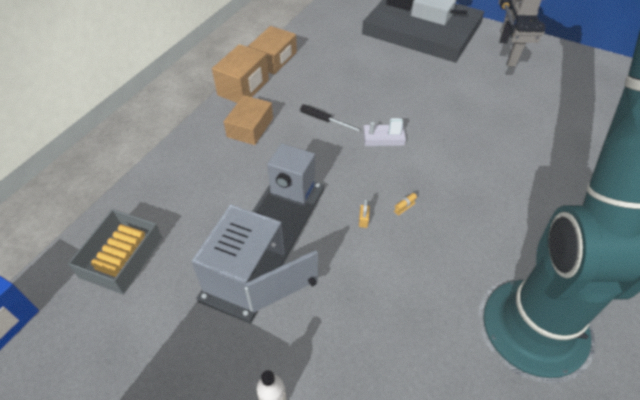

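The top view shows the gauge at about (220–378, 135–195), with its door open towards (270,228). The rack is at (475,208) with the cell near (485,216). In the side view the door's free edge is at (317,260) and the rack at (385,133). I'll enlarge these for accurate corners.

Run:
```python
from h import *
t=cv2.imread('pics/top0.png'); s=cv2.imread('pics/side0.png')
def up(im,x,y,w,h,k): return cv2.resize(im[y:y+h,x:x+w],None,fx=k,fy=k,interpolation=cv2.INTER_CUBIC)
cv2.imwrite('pics/c1.png',up(t,210,125,175,115,4.5))
cv2.imwrite('pics/c2.png',np.hstack([up(t,450,175,50,60,8),up(s,360,112,50,60,8)]))
cv2.imwrite('pics/c3.png',up(s,190,140,140,185,3.2))
```

```text
(no output)
```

View pics/c1.png

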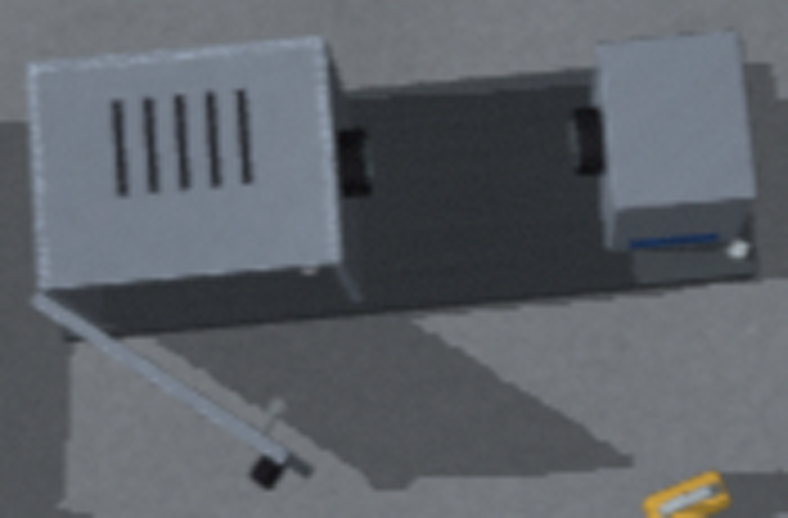

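View pics/c2.png

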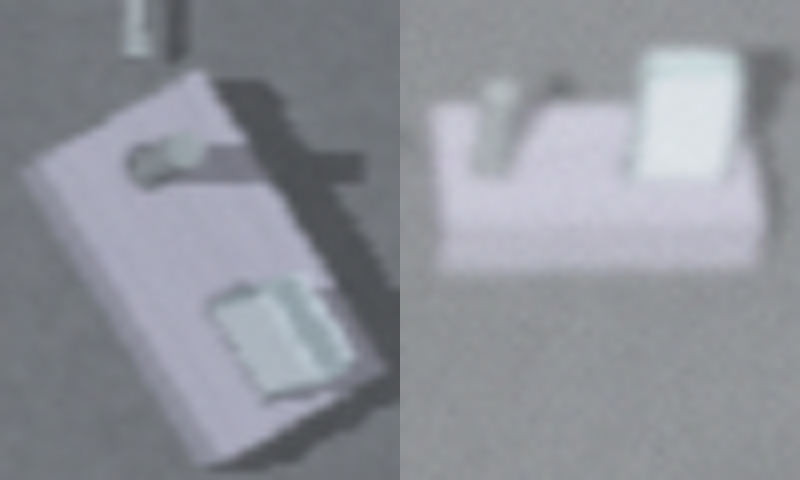

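View pics/c3.png

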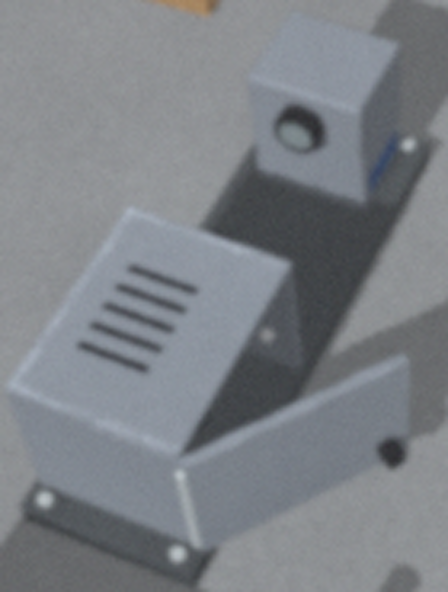

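c1 and c3 show the corners of the housing and receiver tops clearly, with the door's free top corner at c1 (283,458) and c3 (407,357). c2 shows the rack with the pin at its upper-left end and the cell at its lower-right end. Next I'll fit the poses.

Run:
```python
from h import *
from scipy.optimize import least_squares
C={n:np.load(f'pics/{n}0.npz') for n in('top','side')}
def proj(n,P):
    c=C[n]; q=(np.c_[P,np.ones(len(P))]@np.linalg.inv(c['world_from_camera']).T)
    return np.c_[c['fx']*q[:,0]/q[:,2]+c['cx'],c['fy']*q[:,1]/q[:,2]+c['cy']]
un=lambda p,k,o:(np.array(p,float)+.5)/k-.5+np.array(o)
def place(v,L):
    L=np.array(L)/1e3;c,s=np.cos(v[2]),np.sin(v[2])
    return np.c_[v[0]+c*L[:,0]-s*L[:,1],v[1]+s*L[:,0]+c*L[:,1],L[:,2]]
def fit(obs,v0):
    f=lambda v:np.concatenate([(proj(n,place(v,L))-p).ravel() for n,L,p in obs])
    r=least_squares(f,v0,loss='soft_l1'); print(np.round(r.x,4)); print(np.round(r.fun.reshape(-1,2),1).tolist()); return r.x
G=[(60,225,140),(60,70,140),(-60,70,140),(-60,225,140),(45,-70,135),(45,-145,135),(-45,-145,135),(-45,-70,135)]
g=fit([('top',G,un([(28,65),(322,40),(343,263),(42,290),(597,43),(738,32),(754,197),(607,208)],4.5,(210,125))),
 ('side',G,un([(10,385),(130,210),(292,263),(180,452),(250,77),(292,12),(398,45),(360,110)],3.2,(190,140)))],[.5,0,0])
dd=lambda a,L:[(-60+x*np.cos(a)-(-y)*np.sin(a)*1,225+x*0-0,0) for x,y in L]
def door(a):  # door_edge outer corner (-8,-153), local x,y from hinge, swinging -x
    x,y=-8,-153; c,s=np.cos(-a),np.sin(-a); return (-60+c*x-s*y,225+s*x+c*y,138)
f=lambda a:np.concatenate([(proj('top',place(g,[door(a[0])]))-un([(275,464)],4.5,(210,125))).ravel(),(proj('side',place(g,[door(a[0])]))-un([(407,357)],3.2,(190,140))).ravel()])
r=least_squares(f,[.6]); a=r.x[0]; print('door',a,r.fun,place(g,[door(a),door(0),door(.06),(-60,225,138)]).round(4).tolist())
print('beam',place(g,[(0,0,105)]).round(4))
R=fit([('top',[(55,-30,22),(55,30,0),(-55,-30,22),(-55,30,0)],un([(200,70),(22,170),(385,365),(203,467)],8,(450,175))),
 ('side',[(55,30,22),(-55,30,22),(55,30,0),(-55,30,0),(55,-30,22),(36,0,55)],un([(40,228),(365,232),(37,270),(357,270),(30,103),(102,85)],8,(360,112))),
 ('top',[(36,0,55)],un([(185,150)],8,(450,175)))],[.45,-.37,.5])
print('cell',place(R,[(-28,0,65),(-28,0,10)]).round(4))
```

```text
[0.6095 0.0478 0.1092]
[[-1.3, -0.2], [-0.2, -0.8], [-0.8, 0.2], [-1.6, 0.4], [-0.8, -0.2], [-0.0, -0.8], [0.7, 0.2], [0.8, 0.8], [-1.0, 0.6], [0.6, -1.9], [0.6, -0.8], [0.1, 0.8], [-0.9, -0.9], [0.2, -1.8], [1.6, -1.5], [0.4, 0.2]]
door 0.64568953500769 [1.13693041 0.00327107 1.14782039 0.08292545] [[0.4402, 0.1375, 0.138], [0.534, 0.1119, 0.138], [0.5248, 0.1117, 0.138], [0.5253, 0.2649, 0.138]]
beam [[0.6095 0.0478 0.105 ]]
[ 0.5095 -0.3602  0.5222]
[[-0.4, -0.3], [-0.9, -0.2], [-0.3, 0.5], [-0.9, -0.1], [0.6, -1.1], [0.3, -1.9], [0.4, -0.6], [0.2, -0.9], [0.4, -0.5], [-0.0, 0.2], [-0.4, -0.3]]
cell [[ 0.4852 -0.3742  0.065 ]
 [ 0.4852 -0.3742  0.01  ]]
```

Call:
jog_arm --rows '[{"x": 0.014,"y": 0.0276,"az": -1.7,"hand": 0},{"x": 0.014,"y": 0.0276,"az": -1.7,"hand": 0},{"x": 0.014,"y": 0.0276,"az": -1.7,"hand": 0},{"x": 0.014,"y": 0.0276,"az": -1.7,"hand": 0},{"x": 0.014,"y": 0.0276,"az": -1.7,"hand": 0},{"x": 0.014,"y": 0.0276,"az": -1.7,"hand": 0},{"x": 0.014,"y": 0.0276,"az": -1.7,"hand": 0},{"x": 0.014,"y": 0.0276,"az": -1.7,"hand": 0},{"x": 0.014,"y": 0.0276,"az": -1.7,"hand": 0},{"x": 0.014,"y": 0.0276,"az": -1.7,"hand": 0},{"x": 0.014,"y": 0.0276,"az": -1.7,"hand": 0},{"x": 0.014,"y": 0.0276,"az": -1.7,"hand": 0}]'

```text
$.rows[0]: bad value
```

Call:
jog_arm --rows '[{"x": -0.005,"y": 0.033,"hand": 0},{"x": -0.005,"y": 0.033,"hand": 0},{"x": -0.005,"y": 0.033,"hand": 0},{"x": -0.005,"y": 0.033,"hand": 0},{"x": -0.005,"y": 0.033,"hand": 0},{"x": -0.005,"y": 0.033,"hand": 0},{"x": -0.005,"y": 0.033,"hand": 0},{"x": -0.005,"y": 0.033,"hand": 0},{"x": -0.005,"y": 0.033,"hand": 0},{"x": -0.005,"y": 0.033,"hand": 0},{"x": -0.005,"y": 0.033,"hand": 0},{"x": -0.005,"y": 0.033,"hand": 0}]'

```text
$.rows[0]: bad value
```

Call:
jog_arm --rows '[{"ax": 0,"ay": 0,"az": -1.7,"x": 0.014,"y": 0.0276,"z": 0,"hand": 0.0}]'

```text
time_s: 0.18
position: [0.2995, -0.5583, 0.2356]
eef_rot: [[0.911, 0.412, -0.003], [0.412, -0.911, -0.002], [-0.004, 0.001, -1.0]]
ft_force: [-0.3, -0.3, -0.1]
grip_width: 0.949
gripper_force: 0.0
```

All keys are required.

Call:
jog_arm --rows '[{"ax": 0,"ay": 0,"az": -1.7,"x": 0.014,"y": 0.0276,"z": 0,"hand": 0},{"ax": 0,"ay": 0,"az": -1.7,"x": 0.014,"y": 0.0276,"z": 0,"hand": 0},{"ax": 0,"ay": 0,"az": -1.7,"x": 0.014,"y": 0.0276,"z": 0,"hand": 0},{"ax": 0,"ay": 0,"az": -1.7,"x": 0.014,"y": 0.0276,"z": 0,"hand": 0},{"ax": 0,"ay": 0,"az": -1.7,"x": 0.014,"y": 0.0276,"z": 0,"hand": 0},{"ax": 0,"ay": 0,"az": -1.7,"x": 0.014,"y": 0.0276,"z": 0,"hand": 0},{"ax": 0,"ay": 0,"az": -1.7,"x": 0.014,"y": 0.0276,"z": 0,"hand": 0},{"ax": 0,"ay": 0,"az": -1.7,"x": 0.014,"y": 0.0276,"z": 0,"hand": 0},{"ax": 0,"ay": 0,"az": -1.7,"x": 0.014,"y": 0.0276,"z": 0,"hand": 0},{"ax": 0,"ay": 0,"az": -1.7,"x": 0.014,"y": 0.0276,"z": 0,"hand": 0},{"ax": 0,"ay": 0,"az": -1.5,"x": 0.014,"y": 0.0276,"z": 0,"hand": 0}]'

```text
time_s: 1.1
position: [0.4584, -0.2489, 0.2364]
eef_rot: [[0.994, 0.108, -0.0], [0.108, -0.994, 0.0], [-0.0, -0.0, -1.0]]
ft_force: [1.0, -0.4, 0.6]
grip_width: 0.151
gripper_force: 0.0
```

Call:
jog_arm --rows '[{"ax": 0,"ay": 0,"az": 0,"x": -0.005,"y": 0.033,"z": 0,"hand": 0},{"ax": 0,"ay": 0,"az": 0,"x": -0.005,"y": 0.033,"z": 0,"hand": 0},{"ax": 0,"ay": 0,"az": 0,"x": -0.005,"y": 0.033,"z": 0,"hand": 0},{"ax": 0,"ay": 0,"az": 0,"x": -0.005,"y": 0.033,"z": 0,"hand": 0},{"ax": 0,"ay": 0,"az": 0,"x": -0.005,"y": 0.033,"z": 0,"hand": 0},{"ax": 0,"ay": 0,"az": 0,"x": -0.005,"y": 0.033,"z": 0,"hand": 0},{"ax": 0,"ay": 0,"az": 0,"x": -0.005,"y": 0.033,"z": 0,"hand": 0},{"ax": 0,"ay": 0,"az": 0,"x": -0.005,"y": 0.033,"z": 0,"hand": 0},{"ax": 0,"ay": 0,"az": 0,"x": -0.005,"y": 0.033,"z": 0,"hand": 0},{"ax": 0,"ay": 0,"az": 0,"x": -0.005,"y": 0.033,"z": 0,"hand": 0},{"ax": 0,"ay": 0,"az": 0,"x": -0.005,"y": 0.033,"z": 0,"hand": 0},{"ax": 0,"ay": 0,"az": 0,"x": -0.005,"y": 0.033,"z": 0,"hand": 0}]'

```text
time_s: 2.1
position: [0.3974, 0.1469, 0.2366]
eef_rot: [[0.994, 0.11, -0.0], [0.11, -0.994, -0.0], [-0.0, 0.0, -1.0]]
ft_force: [-0.2, -0.3, 0.2]
grip_width: 0.006
gripper_force: 0.0
```

Call:
jog_arm --rows '[{"ax": 0,"ay": 0,"az": 0,"x": 0,"y": 0,"z": -0.03,"hand": 0},{"ax": 0,"ay": 0,"az": 0,"x": 0,"y": 0,"z": -0.03,"hand": 0},{"ax": 0,"ay": 0,"az": 0,"x": 0,"y": 0,"z": -0.03,"hand": 0},{"ax": 0,"ay": 0,"az": 0,"x": 0,"y": 0,"z": -0.025,"hand": 0},{"ax": 0,"ay": 0,"az": 0,"x": 0.012,"y": 0.0013,"z": 0,"hand": 0},{"ax": 0,"ay": 0,"az": 0,"x": 0.012,"y": 0.0013,"z": 0,"hand": 0},{"ax": 0,"ay": 0,"az": 0,"x": 0.012,"y": 0.0013,"z": 0,"hand": 0},{"ax": 0,"ay": 0,"az": 0,"x": 0.012,"y": 0.0013,"z": 0,"hand": 0},{"ax": 0,"ay": 0,"az": 0,"x": 0.012,"y": 0.0013,"z": 0,"hand": 0},{"ax": 0,"ay": 0,"az": 0,"x": 0.012,"y": 0.0013,"z": 0,"hand": 0},{"ax": 0,"ay": 0,"az": 0,"x": 0.012,"y": 0.0013,"z": 0,"hand": 0},{"ax": 0,"ay": 0,"az": 0,"x": 0.012,"y": 0.0013,"z": 0,"hand": 0}]'

```text
time_s: 3.1
position: [0.4942, 0.1558, 0.1212]
eef_rot: [[0.994, 0.11, -0.001], [0.11, -0.994, -0.001], [-0.001, 0.0, -1.0]]
ft_force: [-0.1, -0.2, 0.7]
grip_width: 0.002
gripper_force: 0.2
```

Call:
jog_arm --rows '[{"ax": 0,"ay": 0,"az": 0,"x": 0.006,"y": 0.0006,"z": 0,"hand": 0},{"ax": 0,"ay": 0,"az": 0,"x": 0.006,"y": 0.0006,"z": 0,"hand": 0}]'

```text
time_s: 3.27
position: [0.5062, 0.157, 0.1212]
eef_rot: [[0.994, 0.11, -0.001], [0.11, -0.994, -0.0], [-0.001, 0.0, -1.0]]
ft_force: [-0.3, -0.5, -0.5]
grip_width: 0.005
gripper_force: 0.2
```

Call:
jog_arm --rows '[{"ax": 0,"ay": 0,"az": 0,"x": 0.003,"y": 0.0003,"z": 0,"hand": 0},{"ax": 0,"ay": 0,"az": 0,"x": 0.003,"y": 0.0003,"z": 0,"hand": 0}]'

```text
time_s: 3.43
position: [0.5089, 0.1569, 0.1209]
eef_rot: [[0.994, 0.11, -0.007], [0.11, -0.994, -0.003], [-0.008, 0.002, -1.0]]
ft_force: [-12.4, -3.1, 9.9]
grip_width: 0.005
gripper_force: 6.2
```

Call:
jog_arm --rows '[{"ax": 0,"ay": 0,"az": 0,"x": 0.003,"y": 0.0003,"z": 0,"hand": 0}]'

```text
time_s: 3.52
position: [0.5107, 0.1569, 0.121]
eef_rot: [[0.994, 0.11, -0.01], [0.11, -0.994, -0.004], [-0.01, 0.003, -1.0]]
ft_force: [-12.8, -3.1, 9.4]
grip_width: 0.002
gripper_force: 6.6
```

Call:
jog_arm --rows '[{"ax": 0,"ay": 0,"az": 0,"x": 0.003,"y": 0.0003,"z": 0,"hand": 0}]'

```text
time_s: 3.6
position: [0.5139, 0.1569, 0.1209]
eef_rot: [[0.994, 0.11, -0.009], [0.11, -0.994, -0.004], [-0.009, 0.003, -1.0]]
ft_force: [-7.6, -3.8, 5.4]
grip_width: 0.005
gripper_force: 3.9
```

Run:
```python
from h import *
print(arm.get_obs()['ft_force'])
c=snap('side','s1'); d=snap('top','t1')
k=lambda p,x,y:cv2.resize(p['pixels'][y:y+125,x:x+130,::-1],None,fx=3,fy=3,interpolation=cv2.INTER_CUBIC)
cv2.imwrite('pics/v1.png',np.hstack([k(c,200,200),k(d,210,120)]))
```

```text
[-7.64815043 -3.83141922  5.4423817 ]
```

View pics/v1.png

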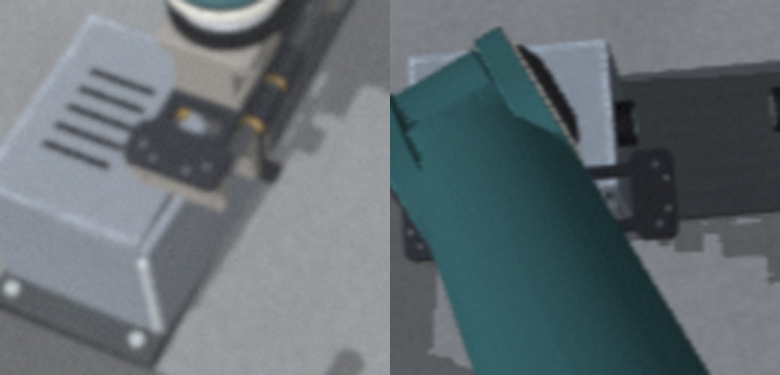

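The door is almost shut, with a thin dark gap still visible at (165,210), so I'll keep pushing.

Call:
jog_arm --rows '[{"ax": 0,"ay": 0,"az": 0,"x": 0.003,"y": 0.0003,"z": 0,"hand": 0}]'

```text
time_s: 3.78
position: [0.5208, 0.1588, 0.1216]
eef_rot: [[0.994, 0.111, 0.0], [0.111, -0.994, 0.0], [0.0, -0.0, -1.0]]
ft_force: [0.6, -0.7, -0.4]
grip_width: 0.006
gripper_force: 1.1
```

Call:
jog_arm --rows '[{"ax": 0,"ay": 0,"az": 0,"x": 0.003,"y": 0.0003,"z": 0,"hand": 0}]'

```text
time_s: 3.87
position: [0.521, 0.1587, 0.1213]
eef_rot: [[0.994, 0.11, -0.007], [0.11, -0.994, -0.002], [-0.007, 0.001, -1.0]]
ft_force: [-17.5, -1.9, 13.4]
grip_width: 0.007
gripper_force: 9.0
```

Call:
jog_arm --rows '[{"ax": 0,"ay": 0,"az": 0,"x": 0.002,"y": 0.0002,"z": 0,"hand": 0}]'

```text
time_s: 3.95
position: [0.521, 0.1587, 0.1212]
eef_rot: [[0.994, 0.111, -0.011], [0.111, -0.994, -0.004], [-0.012, 0.003, -1.0]]
ft_force: [-20.2, -4.1, 17.1]
grip_width: 0.004
gripper_force: 10.9
```

Call:
jog_arm --rows '[{"ax": 0,"ay": 0,"az": 0,"x": -0.02,"y": -0.002,"z": 0,"hand": 0},{"ax": 0,"ay": 0,"az": 0,"x": -0.03,"y": -0.003,"z": 0,"hand": 0},{"ax": 0,"ay": 0,"az": 0,"x": -0.03,"y": -0.003,"z": 0.02,"hand": 0.6},{"ax": 0,"ay": 0,"az": 0,"x": -0.03,"y": -0.003,"z": 0.03,"hand": 0.6},{"ax": 0,"ay": 0,"az": 0,"x": 0,"y": -0.02,"z": 0.03,"hand": 0.6},{"ax": 0,"ay": 0,"az": 1.5,"x": 0,"y": -0.025,"z": 0.02,"hand": 0.6},{"ax": 0,"ay": 0,"az": 1.5,"x": 0.004,"y": -0.03,"z": 0,"hand": 0.6},{"ax": 0,"ay": 0,"az": 1.5,"x": 0.004,"y": -0.03,"z": 0,"hand": 0.6},{"ax": 0,"ay": 0,"az": 1.5,"x": 0.004,"y": -0.03,"z": 0,"hand": 0.6},{"ax": 0,"ay": 0,"az": 1.5,"x": 0.004,"y": -0.03,"z": 0,"hand": 0.6},{"ax": 0,"ay": 0,"az": 1.5,"x": 0.004,"y": -0.03,"z": 0,"hand": 0.6},{"ax": 0,"ay": 0,"az": 1.5,"x": 0.004,"y": -0.03,"z": 0,"hand": 0.6}]'

```text
time_s: 4.95
position: [0.4413, -0.0783, 0.2215]
eef_rot: [[0.957, 0.291, 0.002], [0.291, -0.957, -0.0], [0.002, 0.001, -1.0]]
ft_force: [1.1, 1.0, 0.3]
grip_width: 0.598
gripper_force: 0.0
```

Call:
jog_arm --rows '[{"ax": 0,"ay": 0,"az": 1.5,"x": 0.004,"y": -0.03,"z": 0,"hand": 0.6},{"ax": 0,"ay": 0,"az": 1.5,"x": 0.004,"y": -0.03,"z": 0,"hand": 0.6},{"ax": 0,"ay": 0,"az": 1.5,"x": 0.004,"y": -0.03,"z": 0,"hand": 0.6},{"ax": 0,"ay": 0,"az": 1.5,"x": 0.004,"y": -0.03,"z": 0,"hand": 0.6},{"ax": 0,"ay": 0,"az": 1.5,"x": 0.004,"y": -0.03,"z": 0,"hand": 0.6},{"ax": 0,"ay": 0,"az": 1.5,"x": 0.004,"y": -0.03,"z": 0,"hand": 0.6},{"ax": 0,"ay": 0,"az": 1.5,"x": 0.004,"y": -0.03,"z": 0,"hand": 0.6},{"ax": 0,"ay": 0,"az": 1.5,"x": 0.004,"y": -0.03,"z": 0,"hand": 0.6},{"ax": 0,"ay": 0,"az": 0.6,"x": 0.004,"y": -0.03,"z": 0,"hand": 0.6},{"ax": 0,"ay": 0,"az": 0,"x": 0,"y": 0,"z": 0,"hand": 0.6}]'

```text
time_s: 5.78
position: [0.4762, -0.3538, 0.2209]
eef_rot: [[0.874, 0.485, 0.001], [0.485, -0.874, -0.004], [-0.001, 0.004, -1.0]]
ft_force: [-0.1, -0.2, 0.2]
grip_width: 0.6
gripper_force: 0.0
```

Run:
```python
from h import *
o=arm.get_obs(); np.savez('pics/w1o.npz',p=o['position'],R=o['eef_rot']); print(o['position'],o['time_s'])
c=snap('wrist','w1'); print(c['fx'],c['cx'],c['cy'],np.round(c['mount'],4))
d=snap('top','t2')
cv2.imwrite('pics/v2.png',np.hstack([cv2.resize(c['pixels'][:,:,::-1],(640,400)),cv2.resize(d['pixels'][120:240,210:300,::-1],(160,213))[:213].copy() if 0 else cv2.copyMakeBorder(cv2.resize(d['pixels'][120:240,210:290,::-1],(160,240)),0,160,0,0,0)]))
```

```text
[ 0.47619982 -0.35378087  0.22085738] 5.7833
309.70691628693146 323.8246971097765 203.52097770985458 [[-8.000e-04 -9.702e-01 -2.425e-01  6.780e-02]
 [ 1.000e+00 -7.000e-04 -3.000e-04  7.000e-04]
 [ 1.000e-04 -2.425e-01  9.702e-01 -1.482e-01]
 [ 0.000e+00  0.000e+00  0.000e+00  1.000e+00]]
```

View pics/v2.png

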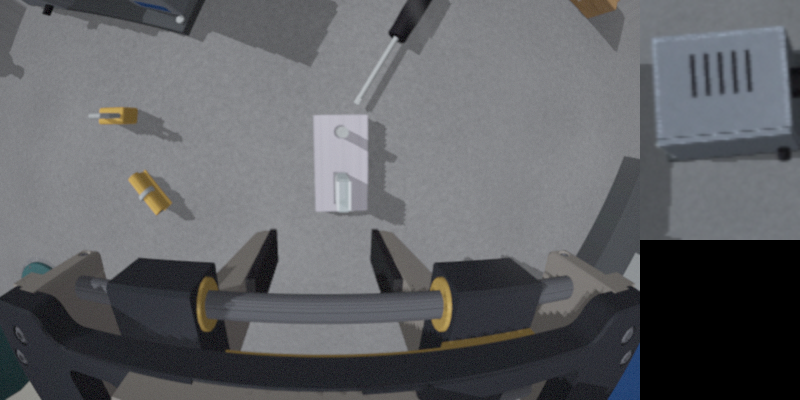

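The door is shut. The wrist view shows the rack at (314–369, 115–212) with the cell's top at about (335–351, 172–211). I'll zoom in and refine.

Run:
```python
import cv2
i=cv2.imread('pics/w1.png')[105:220,300:380]
cv2.imwrite('pics/v3.png',cv2.resize(i,None,fx=5,fy=5,interpolation=cv2.INTER_CUBIC))
```

```text
(no output)
```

View pics/v3.png

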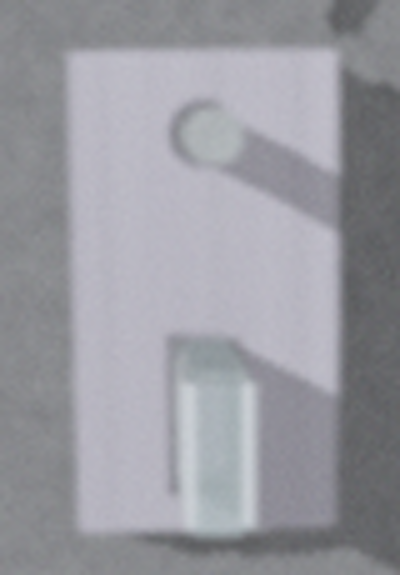

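The zoom shows the rack corners at (68,50), (338,48), (338,528) and (78,532), the pin top at (212,136), and the cell's top at (182–255, 382–530).

Run:
```python
from h import *
from scipy.optimize import least_squares
c=np.load('pics/w1.npz');o=np.load('pics/w1o.npz')
T=np.eye(4);T[:3,:3]=o['R'];T[:3,3]=o['p'];W=np.linalg.inv(T@c['mount'])
def proj(P):
    q=np.c_[P,np.ones(len(P))]@W.T; h=np.hypot(q[:,0],q[:,1]); r=np.arctan2(h,q[:,2])*c['fx']
    return np.c_[q[:,0]/h*r+c['cx'],q[:,1]/h*r+c['cy']]
def place(v,L):
    L=np.array(L)/1e3;a,s=np.cos(v[2]),np.sin(v[2])
    return np.c_[v[0]+a*L[:,0]-s*L[:,1],v[1]+s*L[:,0]+a*L[:,1],L[:,2]]
un=lambda p:(np.array(p,float)+.5)/5-.5+[300,105]
def fit(L,p,v0):
    r=least_squares(lambda v:(proj(place(v,L))-un(p)).ravel(),v0,loss='soft_l1');print(r.x.round(4),np.degrees(r.x[2]),r.fun.reshape(-1,2).round(1).tolist());return r.x
R=fit([(55,30,22),(55,-30,22),(-55,-30,22),(-55,30,22)],[(68,50),(338,48),(338,528),(78,532)],[.51,-.36,.52])
print('cell by rack',place(R,[(-28,0,0)]))
fit([(15,7,65),(15,-7,65),(-15,-7,65),(-15,7,65)],[(182,382),(255,382),(250,530),(187,530)],[.48,-.37,.52])
R_=o['R'];print('tool y deg',np.degrees(np.arctan2(R_[1,1],R_[0,1])))
```

```text
[ 0.5103 -0.3585  0.5239] 30.017094647588014 [[0.1, 0.2], [0.0, 0.2], [-0.4, -0.3], [0.3, -0.1]]
cell by rack [[ 0.48609761 -0.37254489  0.        ]]
[ 0.4858 -0.3723  0.5171] 29.62909005827818 [[0.3, 0.3], [-0.3, 0.2], [0.5, -0.4], [-0.6, -0.2]]
tool y deg -60.97817382101135
```

Call:
jog_arm --rows '[{"ax": 0,"ay": 0,"az": 1.0,"x": 0.0097,"y": -0.0186,"z": 0,"hand": 0.6},{"ax": 0,"ay": 0,"az": 0,"x": 0,"y": 0,"z": -0.03,"hand": 0.6},{"ax": 0,"ay": 0,"az": 0,"x": 0,"y": 0,"z": -0.03,"hand": 0.6},{"ax": 0,"ay": 0,"az": 0,"x": 0,"y": 0,"z": -0.03,"hand": 0.6},{"ax": 0,"ay": 0,"az": 0,"x": 0,"y": 0,"z": -0.03,"hand": 0.6},{"ax": 0,"ay": 0,"az": 0,"x": 0,"y": 0,"z": -0.025,"hand": 0.6},{"ax": 0,"ay": 0,"az": 0,"x": 0,"y": 0,"z": -0.015,"hand": 0.6},{"ax": 0,"ay": 0,"az": 0,"x": 0,"y": 0,"z": -0.009,"hand": 0.6},{"ax": 0,"ay": 0,"az": 0,"x": 0,"y": 0,"z": 0,"hand": 0.6}]'

```text
time_s: 6.63
position: [0.486, -0.3633, 0.0503]
eef_rot: [[0.861, 0.508, -0.002], [0.508, -0.861, 0.002], [-0.001, -0.003, -1.0]]
ft_force: [0.9, -0.2, 0.5]
grip_width: 0.598
gripper_force: 0.0
```

Call:
jog_arm --rows '[{"ax": 0,"ay": 0,"az": -0.5,"x": 0,"y": -0.005,"z": 0,"hand": 0.6},{"ax": 0,"ay": 0,"az": 0,"x": 0,"y": -0.0041,"z": 0.001,"hand": 0.6},{"ax": 0,"ay": 0,"az": 0,"x": 0,"y": 0,"z": 0,"hand": 0.6}]'

```text
time_s: 6.88
position: [0.4873, -0.3765, 0.0548]
eef_rot: [[0.867, 0.498, 0.003], [0.498, -0.867, -0.003], [0.001, 0.004, -1.0]]
ft_force: [-0.1, -0.5, 0.1]
grip_width: 0.597
gripper_force: 0.0
```

Call:
jog_arm --rows '[{"ax": 0,"ay": 0,"az": 0,"x": 0,"y": 0,"z": 0,"hand": 0.6},{"ax": 0,"ay": 0,"az": 0,"x": 0,"y": 0,"z": 0,"hand": 0.6},{"ax": 0,"ay": 0,"az": 0,"x": 0,"y": 0,"z": 0,"hand": 0.6}]'

```text
time_s: 7.13
position: [0.4867, -0.3746, 0.0535]
eef_rot: [[0.867, 0.499, 0.001], [0.499, -0.867, -0.0], [0.0, 0.001, -1.0]]
ft_force: [-1.2, 0.2, 0.6]
grip_width: 0.596
gripper_force: 0.0
```

Call:
jog_arm --rows '[{"ax": 0,"ay": 0,"az": 0,"x": -0.0008,"y": 0.002,"z": -0.002,"hand": 0.6},{"ax": 0,"ay": 0,"az": 0,"x": 0,"y": 0,"z": 0,"hand": 0.6},{"ax": 0,"ay": 0,"az": 0,"x": 0,"y": 0,"z": 0,"hand": 0.6},{"ax": 0,"ay": 0,"az": 0,"x": 0,"y": 0,"z": 0,"hand": 0.6},{"ax": 0,"ay": 0,"az": 0,"x": 0,"y": 0,"z": 0,"hand": 0.6}]'

```text
time_s: 7.55
position: [0.4857, -0.3724, 0.0509]
eef_rot: [[0.867, 0.499, -0.0], [0.499, -0.867, 0.0], [-0.0, -0.0, -1.0]]
ft_force: [0.2, 0.1, -0.3]
grip_width: 0.6
gripper_force: 0.0
```

On target. Closing with a moderate grip.

Call:
jog_arm --force 15 --rows '[{"ax": 0,"ay": 0,"az": 0,"x": 0,"y": 0,"z": 0,"hand": 0.3},{"ax": 0,"ay": 0,"az": 0,"x": 0,"y": 0,"z": 0,"hand": 0.2},{"ax": 0,"ay": 0,"az": 0,"x": 0,"y": 0,"z": 0,"hand": 0.1},{"ax": 0,"ay": 0,"az": 0,"x": 0,"y": 0,"z": 0,"hand": 0},{"ax": 0,"ay": 0,"az": 0,"x": 0,"y": 0,"z": 0,"hand": 0},{"ax": 0,"ay": 0,"az": 0,"x": 0,"y": 0,"z": 0,"hand": 0},{"ax": 0,"ay": 0,"az": 0,"x": 0,"y": 0,"z": 0,"hand": 0},{"ax": 0,"ay": 0,"az": 0,"x": 0,"y": 0,"z": 0,"hand": 0},{"ax": 0,"ay": 0,"az": 0,"x": 0,"y": 0,"z": 0,"hand": 0}]'

```text
time_s: 8.3
position: [0.4857, -0.3725, 0.051]
eef_rot: [[0.867, 0.499, -0.0], [0.499, -0.867, -0.0], [-0.0, 0.0, -1.0]]
ft_force: [0.8, 0.3, 0.2]
grip_width: 0.153
gripper_force: 15.0
```

Call:
jog_arm --rows '[{"ax": 0,"ay": 0,"az": 0,"x": 0,"y": 0,"z": 0.004,"hand": 0},{"ax": 0,"ay": 0,"az": 0,"x": 0,"y": 0,"z": 0.008,"hand": 0},{"ax": 0,"ay": 0,"az": 0,"x": 0,"y": 0,"z": 0.012,"hand": 0},{"ax": 0,"ay": 0,"az": 0,"x": 0,"y": 0,"z": 0.016,"hand": 0},{"ax": 0,"ay": 0,"az": 0,"x": 0,"y": 0,"z": 0.02,"hand": 0},{"ax": 0,"ay": 0,"az": 0,"x": 0,"y": 0,"z": 0.02,"hand": 0},{"ax": 0,"ay": 0,"az": 0,"x": 0,"y": 0,"z": 0.02,"hand": 0},{"ax": 0,"ay": 0,"az": 0,"x": 0,"y": 0,"z": 0.02,"hand": 0},{"ax": 0,"ay": 0,"az": 0,"x": 0,"y": 0,"z": 0.02,"hand": 0},{"ax": 0,"ay": 0,"az": 0,"x": 0,"y": 0,"z": 0.02,"hand": 0},{"ax": 0,"ay": 0,"az": 0,"x": 0,"y": 0,"z": 0.02,"hand": 0},{"ax": 0,"ay": 0,"az": 0,"x": 0,"y": 0,"z": 0.015,"hand": 0}]'

```text
time_s: 9.3
position: [0.4861, -0.3726, 0.2494]
eef_rot: [[0.867, 0.499, 0.003], [0.499, -0.867, -0.002], [0.001, 0.003, -1.0]]
ft_force: [-0.5, -0.1, -0.1]
grip_width: 0.152
gripper_force: 15.0
```

Call:
jog_arm --rows '[{"ax": 0,"ay": 0,"az": 0,"x": 0,"y": 0,"z": 0,"hand": 0},{"ax": 0,"ay": 0,"az": 0,"x": 0,"y": 0,"z": 0,"hand": 0},{"ax": 0,"ay": 0,"az": 0,"x": 0,"y": 0,"z": 0,"hand": 0}]'

```text
time_s: 9.55
position: [0.4851, -0.3721, 0.2455]
eef_rot: [[0.867, 0.499, -0.001], [0.499, -0.867, 0.0], [-0.001, -0.001, -1.0]]
ft_force: [-0.4, -0.0, 0.2]
grip_width: 0.151
gripper_force: 15.0
```

Call:
jog_arm --rows '[{"ax": 0,"ay": 0,"az": 2,"x": 0.004,"y": 0.013,"z": 0,"hand": 0},{"ax": 0,"ay": 0,"az": 4,"x": 0.008,"y": 0.026,"z": 0,"hand": 0},{"ax": 0,"ay": 0,"az": 4,"x": 0.008,"y": 0.026,"z": 0,"hand": 0},{"ax": 0,"ay": 0,"az": 4,"x": 0.008,"y": 0.026,"z": 0,"hand": 0},{"ax": 0,"ay": 0,"az": 4,"x": 0.008,"y": 0.026,"z": 0,"hand": 0},{"ax": 0,"ay": 0,"az": 4,"x": 0.008,"y": 0.026,"z": 0,"hand": 0},{"ax": 0,"ay": 0,"az": 4,"x": 0.008,"y": 0.026,"z": 0,"hand": 0},{"ax": 0,"ay": 0,"az": 4,"x": 0.008,"y": 0.026,"z": 0,"hand": 0},{"ax": 0,"ay": 0,"az": 4,"x": 0.008,"y": 0.026,"z": 0,"hand": 0},{"ax": 0,"ay": 0,"az": 4,"x": 0.008,"y": 0.026,"z": 0,"hand": 0},{"ax": 0,"ay": 0,"az": 4,"x": 0.008,"y": 0.026,"z": 0,"hand": 0},{"ax": 0,"ay": 0,"az": 4,"x": 0.008,"y": 0.026,"z": 0,"hand": 0}]'

```text
time_s: 10.55
position: [0.5773, -0.0681, 0.2458]
eef_rot: [[0.233, 0.973, -0.001], [0.973, -0.233, 0.001], [0.001, -0.001, -1.0]]
ft_force: [0.7, -0.1, -0.5]
grip_width: 0.149
gripper_force: 15.0
```

Call:
jog_arm --rows '[{"ax": 0,"ay": 0,"az": 4,"x": 0.008,"y": 0.026,"z": 0,"hand": 0},{"ax": 0,"ay": 0,"az": 4,"x": 0.008,"y": 0.026,"z": 0,"hand": 0},{"ax": 0,"ay": 0,"az": 4,"x": 0.008,"y": 0.026,"z": 0,"hand": 0},{"ax": 0,"ay": 0,"az": 4,"x": 0.007,"y": 0.026,"z": 0,"hand": 0},{"ax": 0,"ay": 0,"az": 4,"x": 0.002,"y": 0.016,"z": 0,"hand": 0},{"ax": 0,"ay": 0,"az": 0,"x": 0,"y": 0,"z": 0,"hand": 0},{"ax": 0,"ay": 0,"az": 0,"x": 0,"y": 0,"z": 0,"hand": 0},{"ax": 0,"ay": 0,"az": 0,"x": 0,"y": 0,"z": 0,"hand": 0},{"ax": 0,"ay": 0,"az": 0,"x": 0,"y": 0,"z": 0,"hand": 0},{"ax": 0,"ay": 0,"az": 0,"x": 0,"y": 0,"z": 0,"hand": 0}]'

```text
time_s: 11.38
position: [0.6105, 0.0454, 0.2459]
eef_rot: [[-0.101, 0.995, -0.0], [0.995, 0.101, -0.001], [-0.001, -0.0, -1.0]]
ft_force: [0.2, -0.3, 0.2]
grip_width: 0.154
gripper_force: 15.0
```

Run:
```python
from h import *
o=arm.get_obs(); np.savez('pics/w2o.npz',p=o['position'],R=o['eef_rot']); print(o['position'],o['joint_pos'].round(2))
snap('wrist','w2')
```

```text
[0.61047879 0.04537952 0.24593655] [ 0.26  0.46 -0.53  1.66  0.25  1.09 -0.23]
```

View pics/w2.png

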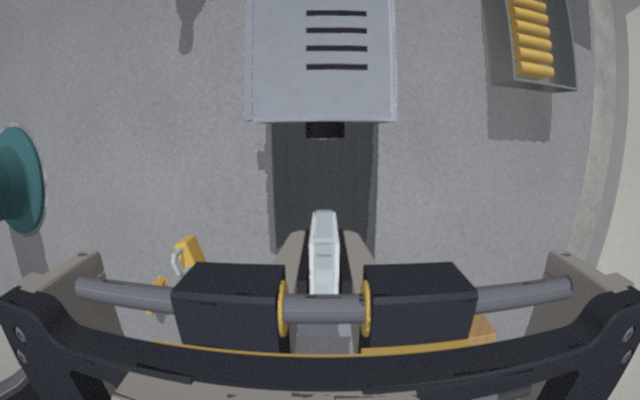

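The view shows the cell held between the fingers at (323,250). The housing's gap-side top edge runs along row 120 from x≈252 (247 including the door) to x≈397. The lens tube is at x 306–344 and the base edges are at about x 273 and 377. I'll use these to check the gauge's x and yaw.

Run:
```python
from h import *
c=np.load('pics/w2.npz');o=np.load('pics/w2o.npz')
T=np.eye(4);T[:3,:3]=o['R'];T[:3,3]=o['p'];M=T@c['mount']
g=(.6095,.0478,.1092);cs,sn=np.cos(g[2]),np.sin(g[2])
def back(u,v,z):
    d=np.array([u-c['cx'],v-c['cy']]);r=np.hypot(*d);t=r/c['fx']
    ray=M[:3,:3]@np.r_[d/r*np.sin(t),np.cos(t)];p=M[:3,3]+ray*(z-M[2,3])/ray[2]
    e=p[:2]-g[:2];return (1e3*np.array([cs*e[0]+sn*e[1],-sn*e[0]+cs*e[1]])).round(1)
G=cv2.cvtColor(c['pixels'],cv2.COLOR_RGB2GRAY).astype(int)
for v in(105,130,210):print(v,G[v,240:285].tolist() if v!=130 else G[v,295:355].tolist(), G[v,365:405].tolist())
for n,a in {'house':[(252,120,.14),(247,112,.138),(397,120,.14),(395,40,.14)],'tube':[(306,133,.105),(344,133,.105),(325,138,.123)],'base':[(273,210,.02),(377,210,.02),(270,240,.02)]}.items():
    print(n,[back(*q).tolist() for q in a])
```

```text
105 [143, 142, 139, 135, 143, 149, 149, 150, 147, 149, 148, 149, 135, 143, 147, 148, 147, 149, 150, 149, 149, 148, 151, 151, 151, 150, 154, 152, 152, 153, 152, 154, 153, 153, 152, 152, 151, 154, 153, 153, 153, 150, 154, 152, 152] [152, 153, 152, 151, 152, 155, 152, 151, 152, 152, 153, 151, 151, 152, 152, 150, 151, 151, 152, 153, 150, 151, 150, 151, 151, 159, 173, 176, 169, 165, 170, 170, 153, 141, 138, 139, 138, 140, 143, 138]
130 [65, 68, 69, 61, 70, 63, 64, 68, 64, 66, 59, 41, 25, 28, 23, 28, 27, 28, 32, 36, 36, 40, 35, 34, 37, 33, 35, 36, 30, 36, 27, 28, 27, 32, 29, 27, 26, 32, 31, 15, 29, 20, 22, 16, 24, 19, 18, 25, 31, 45, 62, 66, 61, 68, 68, 62, 65, 64, 60, 65] [64, 69, 61, 64, 65, 62, 62, 69, 81, 89, 90, 84, 87, 116, 133, 140, 139, 139, 142, 141, 143, 141, 139, 137, 138, 140, 143, 146, 143, 140, 138, 139, 134, 135, 136, 135, 136, 140, 141, 140]
210 [144, 142, 144, 140, 140, 143, 139, 138, 141, 138, 141, 141, 143, 141, 141, 139, 139, 140, 142, 142, 147, 146, 142, 142, 142, 143, 139, 118, 104, 107, 107, 106, 105, 102, 84, 66, 63, 67, 65, 60, 57, 62, 65, 67, 67] [66, 64, 64, 78, 86, 86, 88, 84, 86, 86, 91, 120, 143, 151, 145, 146, 145, 146, 145, 146, 149, 147, 145, 141, 144, 145, 146, 147, 143, 146, 145, 146, 143, 149, 148, 149, 146, 152, 150, 152]
house [[-57.8, 72.6], [-62.4, 79.7], [61.9, 71.6], [61.1, 140.4]]
tube [[-15.2, 59.8], [20.1, 59.5], [2.4, 55.5]]
base [[-63.7, -36.8], [67.7, -37.9], [-70.0, -77.3]]
```

```bash
cat > bk.py <<'E'
from h import *
c=np.load('pics/w2.npz');o=np.load('pics/w2o.npz')
T=np.eye(4);T[:3,:3]=o['R'];T[:3,3]=o['p'];M=T@c['mount']
g=(.6095,.0478,.1092);cs,sn=np.cos(g[2]),np.sin(g[2])
def back(u,v,z):
    d=np.array([u-c['cx'],v-c['cy']]);r=np.hypot(*d);t=r/c['fx']
    ray=M[:3,:3]@np.r_[d/r*np.sin(t),np.cos(t)];p=M[:3,3]+ray*(z-M[2,3])/ray[2]
    e=p[:2]-g[:2];return (1e3*np.array([cs*e[0]+sn*e[1],-sn*e[0]+cs*e[1]])).round(1)
E
python3 - <<'E'
from bk import *
G=cv2.GaussianBlur(cv2.cvtColor(c['pixels'],cv2.COLOR_RGB2GRAY),(1,5),0).astype(int)
print(M[:3,3])
for v in range(128,236,12):
    r=G[v]; dark=lambda i:r[i]
    f=lambda th,rg:next((u-(th-r[u])/(r[u-(rg.step)]-r[u])*rg.step*1.0 if r[u]!=r[u-rg.step] else u) for u in rg if r[u]>th)
    L,l=f(123,range(290,240,-1)),f(85,range(300,240,-1)); R,rr=f(118,range(355,400,1)),f(76,range(355,400,1))
    print(v,[round(x,1) for x in(L,l,rr,R)],'z20 outer',back(L,v,.02),back(R,v,.02),'z0',back(L,v,0)[0],back(R,v,0)[0],'inner z20',back(l,v,.02)[0],back(rr,v,.02)[0])
r=G[133]
for y in(20,60,100):print(y,G[y,240:262].tolist(),G[y,385:402].tolist())
E
```

```text
[0.60407225 0.11224333 0.39404571]
128 [np.float64(265.3), np.float64(270.8), np.float64(372.7), np.float64(378.1)] z20 outer [-69.4  65.9] [66.9 64.5] z0 -73.2 70.4 inner z20 -62.7 60.2
140 [np.float64(265.4), np.float64(271.2), np.float64(371.8), np.float64(378.0)] z20 outer [-69.7  51.2] [66.8 49.9] z0 -73.6 70.3 inner z20 -62.5 59.2
152 [np.float64(257.3), np.float64(271.4), np.float64(372.9), np.float64(377.7)] z20 outer [-80.4  36.8] [66.7 35.2] z0 -84.7 70.2 inner z20 -62.8 60.7
164 [np.float64(257.6), np.float64(271.9), np.float64(372.1), np.float64(377.7)] z20 outer [-80.5  21.9] [66.9 20.4] z0 -84.9 70.4 inner z20 -62.6 60.0
176 [np.float64(266.9), np.float64(272.4), np.float64(370.8), np.float64(377.2)] z20 outer [-69.4   6.7] [66.6  5.5] z0 -73.2 70.1 inner z20 -62.5 58.7
188 [np.float64(265.6), np.float64(272.8), np.float64(369.4), np.float64(377.1)] z20 outer [-71.8  -8.4] [66.9 -9.6] z0 -75.7 70.4 inner z20 -62.6 57.2
200 [np.float64(266.9), np.float64(273.2), np.float64(368.6), np.float64(376.4)] z20 outer [-70.9 -23.8] [ 66.5 -24.9] z0 -74.8 70.0 inner z20 -62.9 56.5
[... 209 characters left out ...]
367.7), np.float64(375.6)] z20 outer [-71.2 -55.4] [ 66.6 -56.5] z0 -75.1 70.0 inner z20 -62.7 56.3
20 [140, 140, 137, 138, 138, 144, 146, 146, 147, 147, 148, 144, 132, 137, 143, 144, 142, 144, 145, 142, 144, 144] [146, 146, 147, 152, 164, 165, 160, 162, 167, 162, 147, 141, 137, 135, 134, 135, 136]
60 [139, 139, 137, 136, 143, 147, 146, 148, 146, 148, 147, 138, 133, 143, 147, 147, 147, 145, 147, 148, 147, 147] [150, 152, 151, 151, 155, 165, 174, 167, 156, 155, 161, 154, 144, 138, 137, 139, 136]
100 [143, 142, 142, 143, 146, 147, 147, 148, 147, 148, 147, 147, 147, 149, 147, 149, 148, 147, 148, 148, 150, 152] [150, 150, 150, 150, 151, 160, 171, 170, 167, 163, 161, 154, 148, 144, 141, 140, 137]
```

Base, housing and tube all put the gauge axis about 2 mm further in +x than the first fit, and the push contact agrees. The yaw is good. Lowering the cell into the gap.

Call:
jog_arm --rows '[{"ax": 0,"ay": 0,"az": 0.5,"x": 0.001,"y": 0.0025,"z": -0.005,"hand": 0},{"ax": 0,"ay": 0,"az": 0,"x": 0,"y": 0,"z": -0.015,"hand": 0},{"ax": 0,"ay": 0,"az": 0,"x": 0,"y": 0,"z": -0.015,"hand": 0},{"ax": 0,"ay": 0,"az": 0,"x": 0,"y": 0,"z": -0.015,"hand": 0},{"ax": 0,"ay": 0,"az": 0,"x": 0,"y": 0,"z": -0.015,"hand": 0},{"ax": 0,"ay": 0,"az": 0,"x": 0,"y": 0,"z": -0.015,"hand": 0},{"ax": 0,"ay": 0,"az": 0,"x": 0,"y": 0,"z": -0.015,"hand": 0},{"ax": 0,"ay": 0,"az": 0,"x": 0,"y": 0,"z": -0.015,"hand": 0},{"ax": 0,"ay": 0,"az": 0,"x": 0,"y": 0,"z": -0.01,"hand": 0},{"ax": 0,"ay": 0,"az": 0,"x": 0,"y": 0,"z": -0.0075,"hand": 0}]'

```text
time_s: 12.27
position: [0.6112, 0.0487, 0.1171]
eef_rot: [[-0.111, 0.994, -0.001], [0.994, 0.111, -0.0], [0.0, -0.001, -1.0]]
ft_force: [-0.7, 0.9, -1.3]
grip_width: 0.155
gripper_force: 15.0
```

Call:
jog_arm --rows '[{"ax": 0,"ay": 0,"az": 0,"x": 0,"y": 0,"z": 0,"hand": 0},{"ax": 0,"ay": 0,"az": 0,"x": 0,"y": 0,"z": 0,"hand": 0},{"ax": 0,"ay": 0,"az": 0,"x": 0,"y": 0,"z": 0,"hand": 0},{"ax": 0,"ay": 0,"az": 0,"x": 0,"y": 0,"z": 0,"hand": 0},{"ax": 0,"ay": 0,"az": 0,"x": 0,"y": 0,"z": 0,"hand": 0},{"ax": 0,"ay": 0,"az": 0,"x": 0,"y": 0,"z": 0,"hand": 0},{"ax": 0,"ay": 0,"az": 0,"x": 0,"y": 0,"z": 0,"hand": 0},{"ax": 0,"ay": 0,"az": 0,"x": 0,"y": 0,"z": 0,"hand": 0}]'

```text
time_s: 12.93
position: [0.6117, 0.049, 0.1187]
eef_rot: [[-0.112, 0.994, 0.0], [0.994, 0.112, -0.0], [-0.0, 0.0, -1.0]]
ft_force: [-0.2, 0.2, -0.1]
grip_width: 0.152
gripper_force: 15.0
```

Run:
```python
from h import *
a=snap('side','s3')['pixels'];b=snap('wrist','w3')['pixels']
k=lambda p,x,y,w,h:cv2.resize(p[y:y+h,x:x+w,::-1],(400,500),interpolation=cv2.INTER_CUBIC)
cv2.imwrite('pics/v5.png',np.hstack([k(a,200,130,144,180),k(b,220,80,200,250)]))
```

```text
(no output)
```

View pics/v5.png

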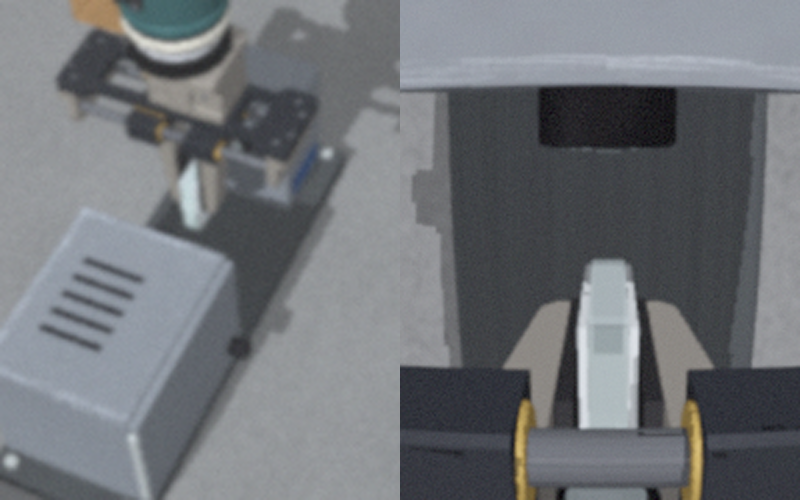

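The door is shut, and the cell (centre x≈608) lines up with the lens tube (538–677, centre ≈607). It is upright, still and gripped at 15 N, so I'm handing in.

```bash
python3 -c "
from workcell import arm
print(arm.sign_off())"
```

```text
the job is handed in; nothing more can be done
None
```

I handed the job in at about 13 s: the door snapped shut, and the glass cell is held by its frosted faces at 15 N, upright and centred between the lenses; the judged result was not shown.

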